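# Fill the empty nests of a bottle leak tester and close its sealing bar

### The job

Get the leak tester ready for its next run: two of its three black nests are empty, so set the two white bottles that stand on the worktop upright and fully home in those, one in each, without dropping them, and leave the bottle that is already loaded where it is. Then swing the sealing bar down by its red handle until it is fully closed over the bottle mouths, and let go. Do not disturb the lying bottle, the caliper and the parts box.

Things in the scene. Friction and masses are not known exactly. Their poses are not given: they have to be found in the camera images.
- bottle_1_mid (a point): White bottle, 57 mm thick, 104 broad, 110 tall, 34 g; at first in a nest or on the worktop. Lens-shaped from above (28 mm thick at its narrow ends), sides upright to 82 mm above its underside, then sloping in to a neck 24 mm wide. Point: its centre, 55 mm above the underside; z to the mouth, y along the 104 mm breadth, x through the 57 mm thickness (half round it is the same).
- bottle_2_mid (a point): White bottle, 57 mm thick, 104 broad, 110 tall, 34 g; at first in a nest or on the worktop. Lens-shaped from above (28 mm thick at its narrow ends), sides upright to 82 mm above its underside, then sloping in to a neck 24 mm wide. Point: its centre, 55 mm above the underside; z to the mouth, y along the 104 mm breadth, x through the 57 mm thickness (half round it is the same).
- bottle_3_mid (a point): White bottle, 57 mm thick, 104 broad, 110 tall, 34 g; at first in a nest or on the worktop. Lens-shaped from above (28 mm thick at its narrow ends), sides upright to 82 mm above its underside, then sloping in to a neck 24 mm wide. Point: its centre, 55 mm above the underside; z to the mouth, y along the 104 mm breadth, x through the 57 mm thickness (half round it is the same).
- nest_1_seat (a point): Middle of the pocket floor of one of 3 equal black nest blocks (126 x 73 mm, top 24 mm above this point) in a row, 86 mm apart, order varies; floor 18 mm above the worktop. Lens-shaped pocket, 2 mm play round a bottle, top 10 mm flared by 4 mm. x along its 108 mm length, away from the robot to the hinge; y along the row; z up. A seated bottle stands on this floor, breadth along x.
- nest_2_seat (a point): Middle of the pocket floor of one of 3 equal black nest blocks (126 x 73 mm, top 24 mm above this point) in a row, 86 mm apart, order varies; floor 18 mm above the worktop. Lens-shaped pocket, 2 mm play round a bottle, top 10 mm flared by 4 mm. x along its 108 mm length, away from the robot to the hinge; y along the row; z up. A seated bottle stands on this floor, breadth along x.
- nest_3_seat (a point): Middle of the pocket floor of one of 3 equal black nest blocks (126 x 73 mm, top 24 mm above this point) in a row, 86 mm apart, order varies; floor 18 mm above the worktop. Lens-shaped pocket, 2 mm play round a bottle, top 10 mm flared by 4 mm. x along its 108 mm length, away from the robot to the hinge; y along the row; z up. A seated bottle stands on this floor, breadth along x.
- bar (a joint): Sealing bar: aluminium cross bar, 216 mm long, with 3 rubber pads, on two side arms hinged behind the nests, parallel to the row. Angle in rad: 0 fully closed (level, pads on the mouths), 1.95 stop when open; starts at 1.5 to 1.75. Stiff hinge (0.35 N m): it stays where it is left and takes about 5 N at the handle. A bottle not fully down in its nest stops it from closing.
- bar_hinge (a point): Middle of the bar's hinge line, 137 mm above the worktop and 76 mm behind the row of nest centres (fixed). y runs along the hinge line, x horizontally away from the nests.
- bar_handle (a point): Middle of the bar's handle: red round rod, 12 mm thick, 70 mm long, parallel to the hinge line and 125 mm from it, on two 10 mm struts, 28 mm free between rod and bar; 43 mm right of the bar's middle seen from the robot. It moves with the bar: closed it lies in front of the bar, 160 mm above the worktop; open it stands above or a little behind the hinge, about 260 mm up. y along the rod.
- press_head_corner (a point): Lower front right corner of the big blue press head (fixed), 455 mm above the worktop. The head fills the space above and beyond it: 390 mm back (+x) and 350 mm to the left (+y), with a round flange under it down to 300 mm, 50 mm or more inside these edges. Keep the wrist and forearm in front of it or to its right.
- lying_bottle: A white bottle like the others that lies on its side on the worktop, 128 x 132 x 57 mm, loose; origin under its centre. Bystander.
- caliper: A steel vernier caliper, 202 mm long, loose on the worktop; origin under its centre. Bystander.
- parts_box: A small blue-grey parts box, 110 x 155 x 38 mm, loose on the worktop behind the test station; origin under its centre. Bystander.

How it is judged (in metres and radians):
On the way, in this order (a step that is already met when the one before it is completed fails the run):
1. a bottle is seated in each of the three nests (((horizontal distance between bottle_1_mid and nest_1_seat below 0.008 m and z of bottle_1_mid in the frame of nest_1_seat between 0.048 and 0.06 m and angle between bottle_1_mid's own z axis and vertical below 0.08 rad and angle between the y axis of bottle_1_mid and the x axis of nest_1_seat, either way round below 0.15 rad) or (horizontal distance between bottle_2_mid and nest_1_seat below 0.008 m and z of bottle_2_mid in the frame of nest_1_seat between 0.048 and 0.06 m and angle between bottle_2_mid's own z axis and vertical below 0.08 rad and angle between the y axis of bottle_2_mid and the x axis of nest_1_seat, either way round below 0.15 rad) or (horizontal distance between bottle_3_mid and nest_1_seat below 0.008 m and z of bottle_3_mid in the frame of nest_1_seat between 0.048 and 0.06 m and angle between bottle_3_mid's own z axis and vertical below 0.08 rad and angle between the y axis of bottle_3_mid and the x axis of nest_1_seat, either way round below 0.15 rad)) and ((horizontal distance between bottle_1_mid and nest_2_seat below 0.008 m and z of bottle_1_mid in the frame of nest_2_seat between 0.048 and 0.06 m and angle between bottle_1_mid's own z axis and vertical below 0.08 rad and angle between the y axis of bottle_1_mid and the x axis of nest_2_seat, either way round below 0.15 rad) or (horizontal distance between bottle_2_mid and nest_2_seat below 0.008 m and z of bottle_2_mid in the frame of nest_2_seat between 0.048 and 0.06 m and angle between bottle_2_mid's own z axis and vertical below 0.08 rad and angle between the y axis of bottle_2_mid and the x axis of nest_2_seat, either way round below 0.15 rad) or (horizontal distance between bottle_3_mid and nest_2_seat below 0.008 m and z of bottle_3_mid in the frame of nest_2_seat between 0.048 and 0.06 m and angle between bottle_3_mid's own z axis and vertical below 0.08 rad and angle between the y axis of bottle_3_mid and the x axis of nest_2_seat, either way round below 0.15 rad)) and ((horizontal distance between bottle_1_mid and nest_3_seat below 0.008 m and z of bottle_1_mid in the frame of nest_3_seat between 0.048 and 0.06 m and angle between bottle_1_mid's own z axis and vertical below 0.08 rad and angle between the y axis of bottle_1_mid and the x axis of nest_3_seat, either way round below 0.15 rad) or (horizontal distance between bottle_2_mid and nest_3_seat below 0.008 m and z of bottle_2_mid in the frame of nest_3_seat between 0.048 and 0.06 m and angle between bottle_2_mid's own z axis and vertical below 0.08 rad and angle between the y axis of bottle_2_mid and the x axis of nest_3_seat, either way round below 0.15 rad) or (horizontal distance between bottle_3_mid and nest_3_seat below 0.008 m and z of bottle_3_mid in the frame of nest_3_seat between 0.048 and 0.06 m and angle between bottle_3_mid's own z axis and vertical below 0.08 rad and angle between the y axis of bottle_3_mid and the x axis of nest_3_seat, either way round below 0.15 rad))), for 0.2 s.
2. the sealing bar is closed (value of joint bar below 0.06 rad), for 0.2 s.
At the end, for the whole second after the job is handed in: Each nest holds one of the three bottles: upright within 0.08 rad, its centre within 8 mm of the nest's, its underside on the pocket floor (within about 6 mm), its breadth along the pocket within 0.15 rad; the bar's angle is below 0.06 rad; the bottles are at rest (all of step 1 and value of joint bar below 0.06 rad and linear speed of each of bottle_1, bottle_2, bottle_3 below 0.02 m/s); the robot touches nothing.
It fails at once if the bottle that was already loaded is moved by more than 15 mm (distance of bottle_1_mid from where it was at the start of the episode above 0.015 m).
It fails at once if a bottle is dropped: it falls freely, faster than 0.7 m/s (linear speed of bottle_2 above 0.7 m/s and contact force between the fingers and bottle_2 below 0.05 N).
It fails at once if a bottle is dropped: it falls freely, faster than 0.7 m/s (linear speed of bottle_3 above 0.7 m/s and contact force between the fingers and bottle_3 below 0.05 N).
It fails at once if the lying bottle, the caliper or the parts box is pushed more than 30 mm (distance of any of lying_bottle, caliper, parts_box from where it was at the start of the episode above 0.03 m).
It also fails if it takes over 72 s, if anything falls off the work surface, if the arm or the gripper's body presses on something with over 40 N, if the wrist force passes 120 N, or if a joint passes its speed limit or range.

### The arm

A 7-joint arm with a two-finger parallel gripper is mounted at the origin on a cart in front of the work surface, level with it; the furniture and walls round the work are solid. World frame = base frame: x ahead of the robot, y to its left, z up, the work surface at z = 0. Lengths are in mm, angles in rad, forces in N, time in s.
With the tool pointing down it reaches from about 350 to 775 mm from the base axis. Payload 3.1 kg.
Tool frame: the origin (TCP) lies on the front face of the gripper's body, between the roots of the fingers; the fingertips stand 73 mm ahead of it and the grasp point (between the pads) lies bot.grasp_offset ahead of it (bot.grasp_offset is the distance from the TCP to the grasp point, in mm); z points along the fingers, x is the direction in which the jaws open and shut, and the axes are right-handed (so a half turn about z gives the same grasp; the last joint's range is limited). The gripper opens to 85 mm and grips with 20 to 120 N. Pads are 22 mm wide; open, the fingers measure 114 mm over their backs; the gripper's body (76 mm by 85 mm) begins 54 mm behind the grasp point. The pads swing forward as they close: fully open they stand 13 mm farther back than shut.
Start: joints at [-1.328, 0.311, 0.014, 1.512, -0.004, 1.319, -0.027], TCP at [154.501, 527.868, 303.904] pointing down, gripper open.
Joint ranges: [-2.7, 2.7], [-0.3, 1.91], [-1.27, 1.3], [0.12, 2.57], [-1.44, 4.58], [0.2, 2.03], [-3.05, 3.05]. Speed limits (rad/s): [2.79, 2.79, 3.14, 3.14, 3.14, 3.14, 3.14].

### API

Orientations are given as a unit quaternion [w, x, y, z].
In Python, from workcell import bot gives the robot as it stands. The module is installed in compiled form; this text tells all that it offers.
- The arm moves only by the shell command python3 -m inch 'ROWS' [FORCE]. ROWS is text: rows parted by semicolons, each of 5 numbers parted by spaces: the shift along the tool's x, y, z in m, then the turn about the tool's z in rad, then the opening, from 0 (shut) to 1 (fully open). A call has 1 to 5 rows; each row shifts and turns the commanded pose from where the row before left it, along the tool's axes as they then stand; what a row does not reach is not made up. A row lasts 1/12 s, in which the tool goes at most 41.7 mm and 7.16 degrees, less where a joint would pass 70% of its speed; a pose out of reach is approached as far as the arm can. A call is refused whole if a number of a shift passes 0.0417 or a number of a turn 0.125, either way. A call with a gripper value outside its range is refused whole. The fingers move at their own pace and stop on an object; FORCE is the grip in N (left out, the last holds). Time passes only in rows, so rows that do not move let the fingers close. It gives the time, the measured TCP pose, the force and the opening at its end, in the units of the state.
- bot.observe(): the state, without advancing time (a new reading comes with each control period).
- bot.camera(name): name is "scene" or "side" or "wrist"; returns a dict with "image" (420x560x3 uint8, blue, green, red), "K" (3x3 intrinsics, pixels), "rvec" (rotation vector, rad) and "tvec" (3), from world to camera coordinates, as OpenCV has them; the wrist camera has in their place "tool_from_camera" (4x4, takes a point from camera to tool coordinates, whose origin is the TCP and whose axes are the tool frame's). Camera axes: x right, y down, z forward; pixel columns grow to the right and rows downward; lengths in mm; the calibration is good to about 2 mm. A picture is of the moment at which its call begins: read the wrist's pose just before it. There is no depth.
- bot.hand_in(): hands the job in, once; it reports no verdict.
The state is a dict: "clock": time; "qpos": joint angles; "joint_velocities": joint speeds; "tau": joint torques, N m; "eef_pos": TCP position; "orientation": TCP orientation; "force": force on the tool from outside, world axes, zero at the start; "torque": the same for the moment, N m; "width": opening from 0.0 (shut) to 1.0 (fully open).
Only numpy, scipy, OpenCV 4.12 (cv2) and the standard library are available. Lean on these libraries where they do the work, as an engineer would, in place of code of your own. Each camera call takes 0.05 s, during which the arm holds its last target.

## Working session

There is one attempt and no reset: what is moved stays moved. The work goes in short steps, Python scripts to look and compute and a shell command to move; the robot and the scene stay as the last step left them, time stands still between calls to the robot, and variables do not carry over. Pictures are saved under pics/ and viewed, and the job is handed in when it is done.

```bash
mkdir -p pics; cat > h.py <<'E'
import numpy as np, cv2
from workcell import bot
from scipy.spatial.transform import Rotation as R
def snap(n,f):
    s=bot.observe(); c=bot.camera(n); cv2.imwrite('pics/'+f+'.png',c['image']); 
    if n=='wrist':
        q=s['orientation']; Rw=R.from_quat([q[1],q[2],q[3],q[0]]).as_matrix()
        T=np.eye(4); T[:3,:3]=Rw; T[:3,3]=s['eef_pos']
        W=T@np.array(c['tool_from_camera']); c['R']=W[:3,:3].T; c['t']=-W[:3,:3].T@W[:3,3]
    else:
        c['R']=cv2.Rodrigues(np.array(c['rvec'],float))[0]; c['t']=np.array(c['tvec'],float).ravel()
    c['K']=np.array(c['K'])
    np.savez('pics/'+f+'.npz',K=c['K'],R=c['R'],t=c['t'],img=c['image'])
    return c
def load(f): 
    d=np.load('pics/'+f+'.npz'); return {k:d[k] for k in d}
def ray(c,u,v):
    d=c['R'].T@np.linalg.inv(c['K'])@np.array([u,v,1.]); return -c['R'].T@c['t'],d/np.linalg.norm(d)
def onz(c,u,v,z):
    o,d=ray(c,u,v); return o+d*(z-o[2])/d[2]
def proj(c,p):
    x=c['K']@(c['R']@np.array(p,float)+c['t']); return x[:2]/x[2]
def tri(c1,p1,c2,p2):
    o1,d1=ray(c1,*p1);o2,d2=ray(c2,*p2)
    s=np.linalg.lstsq(np.c_[d1,-d2],o2-o1,rcond=None)[0]
    a=o1+s[0]*d1;b=o2+s[1]*d2; return (a+b)/2,np.linalg.norm(a-b)
E
python3 - <<'E'
from h import *
np.set_printoptions(precision=2,suppress=True)
print(bot.observe(),bot.grasp_offset)
for n in('scene','side','wrist'):
    c=snap(n,n+'0'); print(n,-c['R'].T@c['t'],c['R'][2],c['K'][0,0])
E
```

```text
{'clock': 0.0, 'qpos': array([-1.33,  0.31,  0.01,  1.51, -0.  ,  1.32, -0.03]), 'joint_velocities': array([-0.,  0., -0., -0.,  0., -0.,  0.]), 'tau': array([ -0.  , -37.99,   0.15, -23.06,   0.01,   0.01,  -0.  ]), 'eef_pos': array([154.35, 527.32, 302.81]), 'orientation': array([ 0. ,  0.8,  0.6, -0. ]), 'force': array([-0.16, -0.56, -0.29]), 'torque': array([-0.  , -0.02,  0.01]), 'width': 0.9987194176134726} 53.900000000000006
scene [  71.49 1129.39  932.55] [ 0.4  -0.78 -0.48] 452.98950345099564
side [  79.82  396.58 1387.35] [ 0.41 -0.26 -0.88] 533.5222969545147
wrist [ 73.74 551.37 372.18] [ 0.31 -0.09 -0.94] 373.53962113411353
```

View pics/scene0.png

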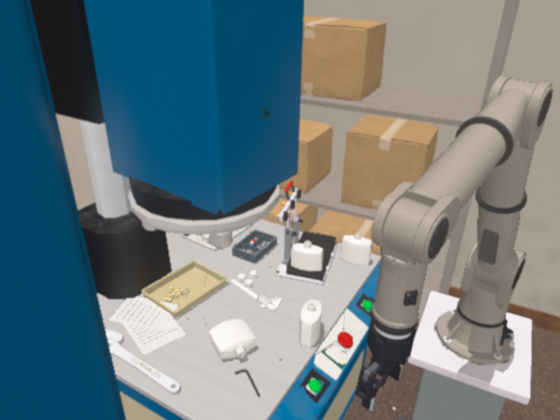

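View pics/side0.png

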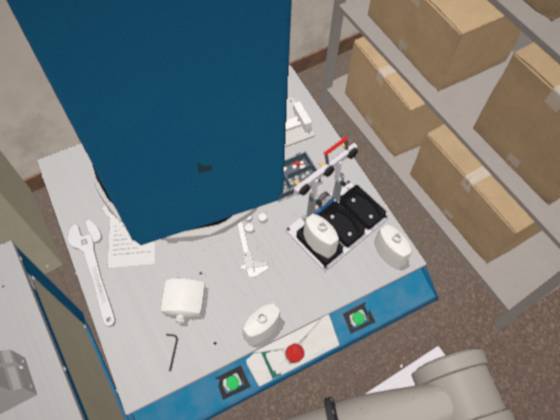

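View pics/wrist0.png

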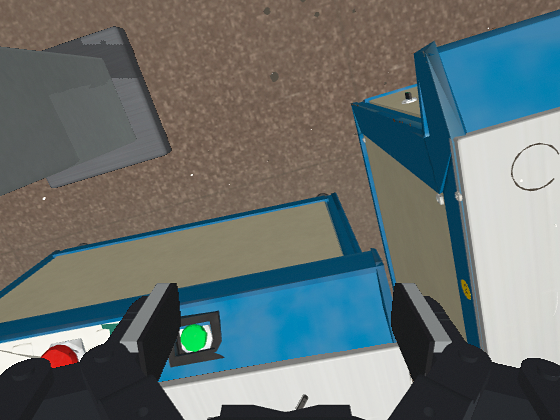

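The side view shows the loaded bottle at (320,232) in the left nest and two empty nests at about (343,222) and (365,207). The standing bottles are at (262,325) and (394,245), and the red handle is at (336,150). Next I'll zoom in.

```bash
python3 - <<'E'
from h import *
a=load('side0')['img']
cv2.imwrite('pics/z1.png',cv2.resize(a[130:290,270:430],None,fx=3.75,fy=3.75,interpolation=cv2.INTER_CUBIC))
cv2.imwrite('pics/z2.png',cv2.resize(a[260:380,140:300],None,fx=4,fy=4,interpolation=cv2.INTER_CUBIC))
a=load('scene0')['img']
cv2.imwrite('pics/z3.png',cv2.resize(a[170:370,200:400],None,fx=3,fy=3,interpolation=cv2.INTER_CUBIC))
E
```

```text
(no output)
```

View pics/z1.png

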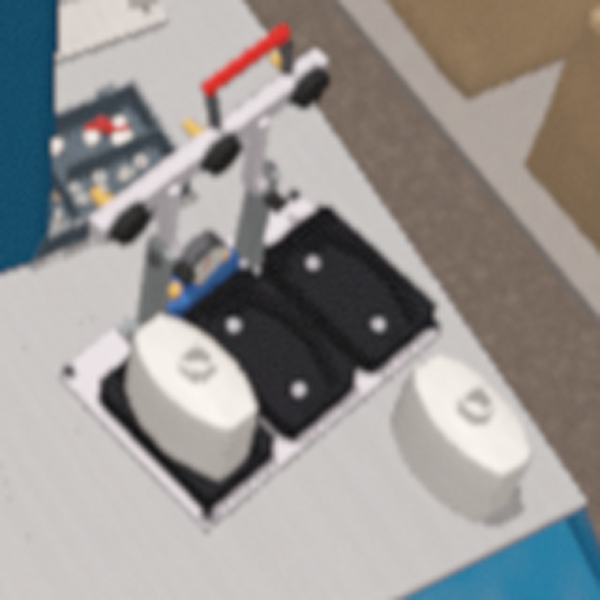

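View pics/z2.png

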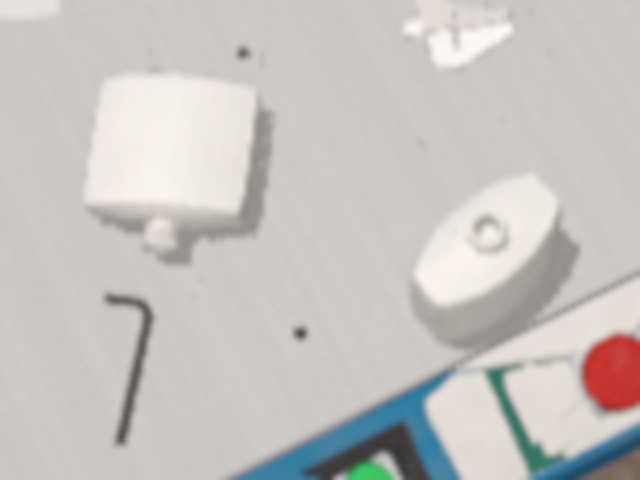

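View pics/z3.png

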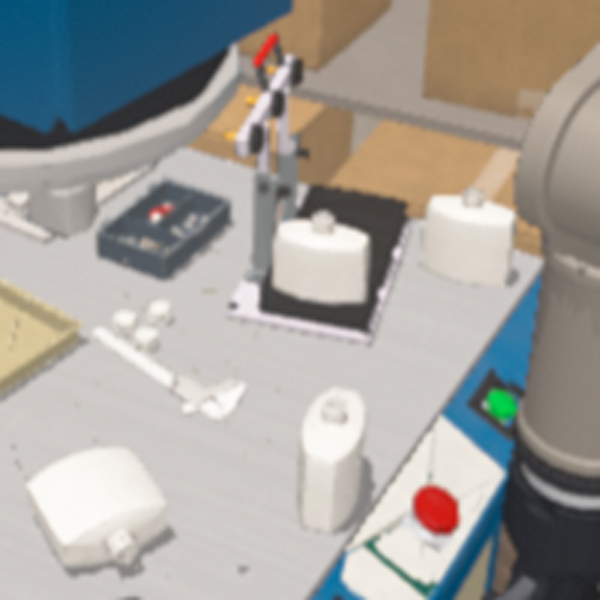

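```bash
python3 - <<'E'
from h import *
np.set_printoptions(precision=1,suppress=True)
s=load('side0');k=load('scene0')
z1=lambda x,y:((x+.5)/3.75-.5+270,(y+.5)/3.75-.5+130)
z2=lambda x,y:((x+.5)/4-.5+140,(y+.5)/4-.5+260)
z3=lambda x,y:((x+.5)/3-.5+200,(y+.5)/3-.5+170)
P=lambda n,p,z:print(n,onz(s,*p,z))
P('loaded',z1(197,362),128);P('B',z1(476,406),110);P('A',z2(488,233),110)
print('tri',tri(s,z1(197,362),k,z3(322,214)),tri(s,z1(476,406),k,z3(474,190)),tri(s,z2(488,233),k,z3(335,400)))
for n,p in(('s3a',(313,262)),('s3b',(378,324)),('s2a',(233,325)),('s2b',(298,388))):P(n,z1(*p),18)
P('base corner left',z1(70,372),0);P('base front',z1(207,520),0);P('base right',z1(437,325),0)
for n,p in(('nest3 right',(433,308)),('nest3 front',(372,370)),('nest3 back',(323,207)),('nest2 front',(292,437)),('n2 right',(354,383)),('n1f',(210,514))):P(n,z1(*p),42)
# B tips z=82
P('Btip',z1(420,358),82);P('Btip2',z1(528,440),82);P('Btip2b',z1(500,475),82);P('B',z1(455,355),82)
for p in((533,175),(562,212),(414,280),(435,306)):P('Atip',z2(*p),82)
for p in((145,318),(218,475),(256,410),(130,350)):P('Ltip',z1(*p),100)
print('handle',tri(s,z1(208,90),k,z3(258,62)),tri(s,z1(285,33),k,z3(274,38)))
E
```

```text
loaded [542.3 -43.8 128. ]
B [ 420.2 -201.3  110. ]
A [414.8 214.5 110. ]
tri (array([543.2, -41. , 134.9]), np.float64(6.568974071294076)) (array([ 420.7, -197.7,  117.3]), np.float64(4.717466496498696)) (array([416.7, 215.7, 115.4]), np.float64(6.4427846727473606))
s3a [ 609.9 -209.    18. ]
s3b [ 539.3 -221.1   18. ]
s2a [ 595.3 -123.7   18. ]
s2b [ 525.5 -136.4   18. ]
base corner left [631.7   0.8   0. ]
base front [476.1 -23.3   0. ]
base right [ 521.2 -268.7    0. ]
nest3 right [ 521.2 -254.6   42. ]
nest3 front [ 501.9 -183.6   42. ]
nest3 back [ 637.3 -233.4   42. ]
nest2 front [ 487.  -100.6   42. ]
n2 right [ 499.9 -165.6   42. ]
n1f [466.9 -15.   42. ]
Btip [ 479.5 -202.4   82. ]
Btip2 [ 387.3 -230.3   82. ]
Btip2b [ 375.8 -196.4   82. ]
B [ 468.5 -226.    82. ]
Atip [440.1 167.2  82. ]
Atip [410.2 163.8  82. ]
Atip [419.7 264.6  82. ]
Atip [399.1 261.4  82. ]
Ltip [601.6 -40.5 100. ]
Ltip [471.7 -18.1 100. ]
Ltip [499.7 -68.9 100. ]
Ltip [585.1 -17.2 100. ]
handle (array([ 663.5, -116.7,  260.1]), np.float64(2.190885162110432)) (array([ 678.5, -190.8,  256.1]), np.float64(2.5293750538313016))
```

```bash
cat >> h.py <<'E'
def yaw(s=None):
    s=s or bot.observe();q=s['orientation']; M=R.from_quat([q[1],q[2],q[3],q[0]]).as_matrix()
    return np.degrees(np.arctan2(M[1,0],M[0,0])),M
def plan(x,y,z,yw=None,step=40):
    """rows (tool axes) from here to TCP x,y,z world mm, tool-x yaw deg"""
    s=bot.observe();y0,M=yaw(s);p=np.array(s['eef_pos']);d=np.array([x,y,z])-p
    dy=0 if yw is None else (yw-y0+180)%360-180
    n=max(1,int(np.ceil(np.linalg.norm(d)/step)),int(np.ceil(abs(np.radians(dy))/.124)))
    print('at',p.round(1),'yaw',round(y0,1),'tilt',M[:,2].round(3),'d',d.round(1),'dyaw',round(dy,1),'n',n)
    for i in range(n):
        a=np.radians(y0+dy*i/n); v=d/n/1000
        tx=v[0]*np.cos(a)+v[1]*np.sin(a); ty=v[0]*np.sin(a)-v[1]*np.cos(a)
        print('%.4f %.4f %.4f %.4f'%(tx,ty,-v[2],-np.radians(dy)/n), end=' ;\n' if i%5==4 else ' ; ')
    print()
E
python3 - <<'E'
from h import *
np.set_printoptions(precision=1,suppress=True)
s=load('side0');k=load('scene0')
print(onz(s,285,203,455),onz(k,297,166,455),onz(k,219,204,455),onz(s,140,245,455))
plan(416,215,260,9)
E
```

```text
[502.9 106.4 455. ] [531.7  95.1 455. ] [594.3 379.4 455. ] [564.4 392.1 455. ]
at [154.4 527.4 303.1] yaw 73.7 tilt [-0. -0. -1.] d [ 261.6 -312.4  -43.1] dyaw -64.7 n 11
-0.0206 0.0308 0.0039 0.1026 ; -0.0173 0.0328 0.0039 0.1026 ; -0.0139 0.0344 0.0039 0.1026 ; -0.0103 0.0356 0.0039 0.1026 ; -0.0066 0.0365 0.0039 0.1026 ;
-0.0028 0.0369 0.0039 0.1026 ; 0.0010 0.0370 0.0039 0.1026 ; 0.0048 0.0367 0.0039 0.1026 ; 0.0085 0.0361 0.0039 0.1026 ; 0.0122 0.0350 0.0039 0.1026 ;
0.0157 0.0336 0.0039 0.1026 ;
```

```bash
python3 -m inch '-0.0206 0.0308 0.004 0.103 1;-0.0173 0.0328 0.004 0.103 1;-0.0139 0.0344 0.004 0.103 1;-0.0103 0.0356 0.004 0.103 1;-0.0066 0.0365 0.004 0.103 1' 
python3 -m inch '-0.0028 0.037 0.004 0.103 1;0.001 0.037 0.004 0.103 1;0.0048 0.0367 0.004 0.103 1;0.0085 0.036 0.004 0.103 1;0.0122 0.035 0.004 0.103 1'
python3 -m inch '0.0157 0.0336 0.004 0.103 1;0 0 0 0 1;0 0 0 0 1'
python3 - <<'E'
from h import *
snap('wrist','w1')
plan(416,215,260,9)
E
```

```text
clock: 0.57
eef_pos: [274.1, 383.9, 283.5]
orientation: [0.0, 0.927, 0.374, -0.0]
force: [0.8, -0.1, -0.1]
width: 1.003
clock: 0.98
eef_pos: [392.6, 241.7, 263.7]
orientation: [-0.0, 0.992, 0.125, -0.0]
force: [0.5, 1.0, -0.5]
width: 1.0
clock: 1.23
eef_pos: [416.8, 212.2, 259.6]
orientation: [0.001, 0.997, 0.073, -0.0]
force: [-0.8, 0.1, 0.1]
width: 1.001
at [415.7 214.3 259.6] yaw 8.7 tilt [-0.001 -0.    -1.   ] d [0.3 0.7 0.4] dyaw 0.3 n 1
0.0004 -0.0006 -0.0004 -0.0056 ;
```

View pics/w1.png

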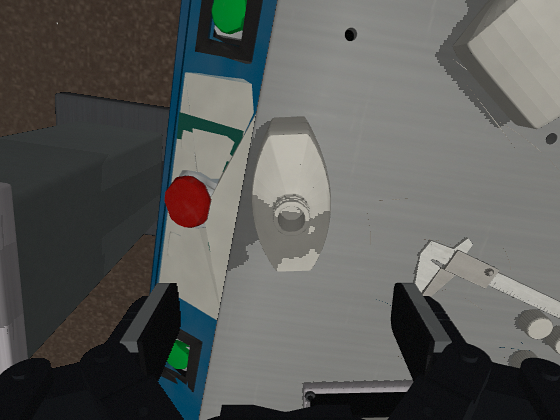

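The wrist view shows bottle A with its mouth at (291,212), and its shoulder ends at about (277–310,135) and (275–315,270).

```bash
python3 - <<'E'
from h import *
np.set_printoptions(precision=1,suppress=True)
c=load('w1')
print('mouth',onz(c,292,213,110))
for p in((277,134),(311,134),(277,270),(312,271),(254,190),(330,205)):print(p,onz(c,*p,82))
for p in((271,118),(306,117)):print(p,onz(c,*p,0))
print(tri(c,(292,213),load('side0'),((488.5)/4-.5+140,(233.5)/4-.5+260)))
b=cv2.resize(c['img'][100:290,210:370],None,fx=3.7,fy=3.1,interpolation=cv2.INTER_CUBIC);cv2.imwrite('pics/w1z.png',b[:600])
E
```

```text
mouth [420.5 218.2 110. ]
(277, 134) [404.5 261.2  82. ]
(311, 134) [426.5 264.4  82. ]
(277, 270) [418.3 162.2  82. ]
(312, 271) [444.2 165.2  82. ]
(254, 190) [394.1 221.1  82. ]
(330, 205) [447.8 218.   82. ]
(271, 118) [397.4 262.3   0. ]
(306, 117) [427.  267.6   0. ]
(array([421.6, 210.6,  86.7]), np.float64(1.6720719752288313))
```

View pics/w1z.png

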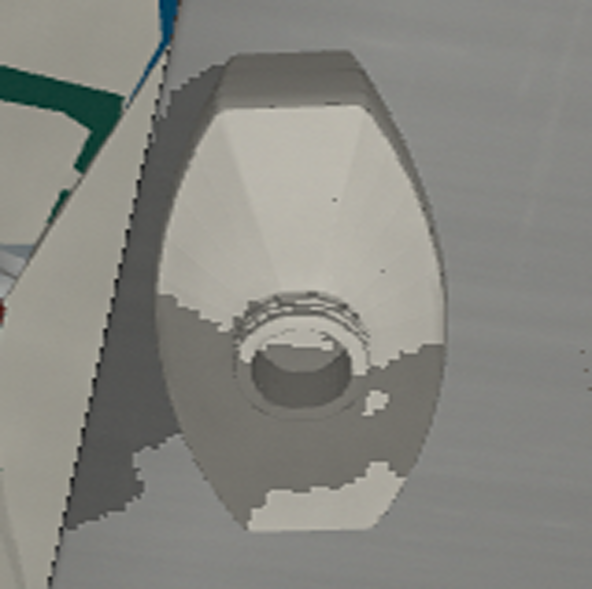

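```bash
python3 - <<'E'
from h import *
np.set_printoptions(precision=1,suppress=True)
c=load('w1')
print('mouth',onz(c,292,217,110))
P=[onz(c,*p,82) for p in((267.6,134.8),(308.6,133.2),(277,271),(311.4,271))];print(np.array(P))
a=(P[0]+P[1])/2;b=(P[2]+P[3])/2;print((a+b)/2,np.linalg.norm(a-b),np.degrees(np.arctan2(*(a-b)[[1,0]])))
for p in((253,190),(330.7,200)):print(p,onz(c,*p,82))
E
```

```text
mouth [420.9 215.6 110. ]
[[398.5 259.8  82. ]
 [424.8 264.7  82. ]
 [418.5 161.4  82. ]
 [443.7 165.1  82. ]]
[421.4 212.7  82. ] 100.86882873544315 101.1117573960047
(253, 190) [393.4 221.   82. ]
(330.7, 200) [447.6 221.7  82. ]
```

```bash
python3 - <<'E'
from h import *
plan(420,214,123,10.5,step=35)
E
```

```text
at [415.7 214.3 259.6] yaw 8.7 tilt [-0.001 -0.    -1.   ] d [   4.3   -0.3 -136.6] dyaw 1.8 n 4
0.0011 0.0002 0.0341 -0.0080 ; 0.0011 0.0002 0.0341 -0.0080 ; 0.0011 0.0003 0.0341 -0.0080 ; 0.0011 0.0003 0.0341 -0.0080 ;
```

```bash
python3 -m inch '0.0022 0.0005 0.03 -0.016 1;0.0022 0 0.03 -0.016 1;0 0 0.03 0 1;0 0 0.03 0 1;0 0 0.017 0 1' 
python3 -m inch '0 0 0 0 0;0 0 0 0 0;0 0 0 0 0;0 0 0 0 0;0 0 0 0 0' 25
python3 -m inch '0 0 0 0 0;0 0 0 0 0;0 0 0 0 0' 25
```

```text
clock: 1.7
eef_pos: [417.0, 216.3, 119.8]
orientation: [0.0, 0.996, 0.095, -0.003]
force: [0.4, 0.1, -0.7]
width: 0.997
clock: 2.12
eef_pos: [421.0, 215.9, 124.4]
orientation: [-0.001, 0.996, 0.093, 0.001]
force: [0.3, 0.5, -0.3]
width: 0.647
clock: 2.37
eef_pos: [420.7, 215.5, 123.9]
orientation: [-0.001, 0.996, 0.092, 0.001]
force: [-1.0, -0.2, 4.8]
width: 0.644
```

```bash
python3 -m inch '0 0 -0.02 0 0;0 0 -0.03 0 0;0 0 -0.035 0 0;0 0 -0.035 0 0;0 0 -0.03 0 0'
python3 - <<'E'
from h import *
plan(490,-60,285,99.5,step=30)
E
```

```text
clock: 2.78
eef_pos: [420.2, 214.8, 275.1]
orientation: [-0.0, 0.996, 0.092, 0.001]
force: [-0.2, -0.2, -0.9]
width: 0.65
at [420.2 214.8 275.1] yaw 10.6 tilt [ 0.001  0.001 -1.   ] d [  69.8 -274.8    9.9] dyaw 88.9 n 13
0.0014 0.0218 -0.0008 -0.1194 ; -0.0012 0.0218 -0.0008 -0.1194 ; -0.0038 0.0215 -0.0008 -0.1194 ; -0.0063 0.0209 -0.0008 -0.1194 ; -0.0088 0.0200 -0.0008 -0.1194 ;
-0.0111 0.0188 -0.0008 -0.1194 ; -0.0132 0.0173 -0.0008 -0.1194 ; -0.0152 0.0156 -0.0008 -0.1194 ; -0.0170 0.0137 -0.0008 -0.1194 ; -0.0185 0.0116 -0.0008 -0.1194 ;
-0.0197 0.0093 -0.0008 -0.1194 ; -0.0207 0.0069 -0.0008 -0.1194 ; -0.0214 0.0044 -0.0008 -0.1194 ;
```

```bash
python3 -m inch '0.0014 0.022 -0.001 -0.119 0;-0.0012 0.022 -0.001 -0.119 0;-0.0038 0.0215 -0.001 -0.119 0;-0.0063 0.021 -0.001 -0.119 0;-0.0088 0.02 -0.001 -0.119 0'
python3 -m inch '-0.0111 0.019 -0.001 -0.119 0;-0.0132 0.0173 -0.001 -0.119 0;-0.0152 0.0156 -0.001 -0.119 0;-0.017 0.0137 -0.001 -0.119 0;-0.0185 0.0116 -0.001 -0.119 0'
python3 -m inch '-0.0197 0.0093 -0.001 -0.119 0;-0.0207 0.007 -0.001 -0.119 0;-0.0214 0.0044 -0.001 -0.119 0;0 0 0 0 0;0 0 0 0 0'
python3 - <<'E'
from h import *
snap('wrist','w2');snap('side','s2');snap('scene','k2')
plan(560.4,-130,285,99.5)
E
```

```text
clock: 3.2
eef_pos: [447.0, 107.6, 277.9]
orientation: [-0.0, 0.924, 0.383, -0.0]
force: [-0.0, -1.2, -0.3]
width: 0.648
clock: 3.62
eef_pos: [473.7, 1.7, 282.8]
orientation: [-0.0, 0.771, 0.637, -0.0]
force: [-0.1, -0.0, 0.2]
width: 0.648
clock: 4.03
eef_pos: [489.5, -62.4, 285.8]
orientation: [0.0, 0.65, 0.76, -0.0]
force: [0.1, 0.6, -0.8]
width: 0.644
at [489.5 -59.3 285.6] yaw 99.3 tilt [-0.001  0.001 -1.   ] d [ 70.9 -70.7  -0.6] dyaw 0.2 n 3
-0.0271 0.0195 0.0002 -0.0012 ; -0.0271 0.0195 0.0002 -0.0012 ; -0.0271 0.0194 0.0002 -0.0012 ;
```

View pics/w2.png

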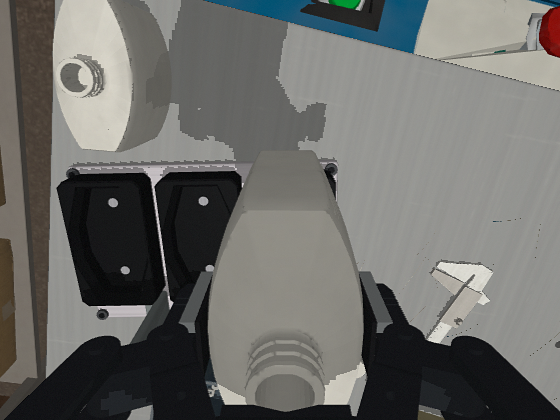

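View pics/k2.png

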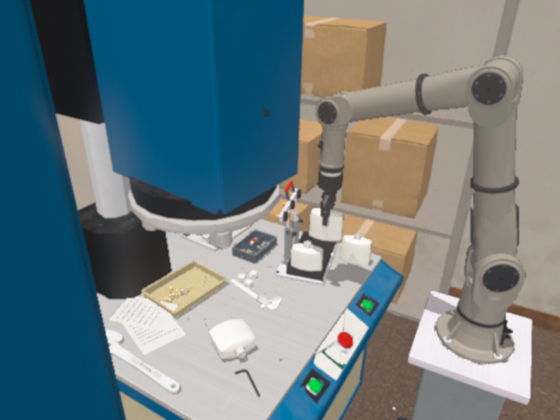

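```bash
python3 - <<'E'
from h import *
np.set_printoptions(precision=1,suppress=True)
c=load('w2')
a,b=onz(c,113,202,18),onz(c,125,270,18);print('n3',(a+b)/2,np.degrees(np.arctan2(*(a-b)[[1,0]])),np.linalg.norm(a-b))
a,b=onz(c,203,201,18),onz(c,210,268,18);print('n2',(a+b)/2,np.degrees(np.arctan2(*(a-b)[[1,0]])),np.linalg.norm(a-b))
for p in((59,181),(152,171),(84,304),(163,303)):print('n3 corner',onz(c,*p,42))
print('B mouth',onz(c,77,77,110))
# held bottle: underside z = 285.6-123.9 =161.7 ; front tip corners bottom, shoulder at +82, mouth 110
t=np.array([489.5,-59.3]);ex=np.array([np.cos(np.radians(9.3)),np.sin(np.radians(9.3))]);ey=np.array([-ex[1],ex[0]])
for n,p,z in(('bl',(262,152),161.7),('br',(316,152),161.7),('sl',(244,210),243.7),('sr',(331,210),243.7),('mouth',(286,385),271.7)):
    q=onz(c,*p,z)[:2]-t; print(n,q@ex,q@ey)
E
```

```text
n3 [ 576.7 -214.1   18. ] -170.11767225364937 72.49674039363474
n2 [ 561.7 -129.5   18. ] -169.5156044878653 71.22020219126696
n3 corner [ 519.3 -256.3   42. ]
n3 corner [ 497.9 -177.1   42. ]
n3 corner [ 641.5 -237.3   42. ]
n3 corner [ 628.3 -161.4   42. ]
B mouth [ 425.4 -203.3  110. ]
bl -48.695129148590894 -15.043254321678333
br -48.51683032033322 13.0698458460814
sl -45.467824212733525 -15.876776939429956
sr -45.29862211165692 11.617401975482311
mouth -2.8184960219032917 -2.869636905917274
```

```bash
python3 -m inch '-0.027 0.019 0 0 0;-0.027 0.019 0 0 0;-0.0265 0.019 0 0 0;0 0 0.025 0 0;0 0 0.035 0 0'
python3 -m inch '0 0 0.025 0 0;0 0 0 0 0;0 0 0 0 0'
python3 - <<'E'
from h import *
snap('wrist','w3');snap('side','s3')
plan(559,-129.3,190,99.6)
a=load('s3')['img'];cv2.imwrite('pics/s3z.png',cv2.resize(a[130:290,270:430],None,fx=3.75,fy=3.75,interpolation=cv2.INTER_CUBIC))
E
```

```text
clock: 4.6
eef_pos: [562.4, -132.6, 228.5]
orientation: [0.004, 0.648, 0.761, 0.002]
force: [0.6, 0.7, -1.0]
width: 0.642
clock: 4.85
eef_pos: [558.2, -129.2, 199.7]
orientation: [-0.002, 0.647, 0.762, -0.001]
force: [1.1, 0.1, -0.3]
width: 0.649
at [ 560.2 -130.5  202.8] yaw 99.3 tilt [ 0.003 -0.    -1.   ] d [ -1.2   1.2 -12.8] dyaw 0.3 n 1
0.0013 -0.0010 0.0128 -0.0050 ;
```

View pics/w3.png

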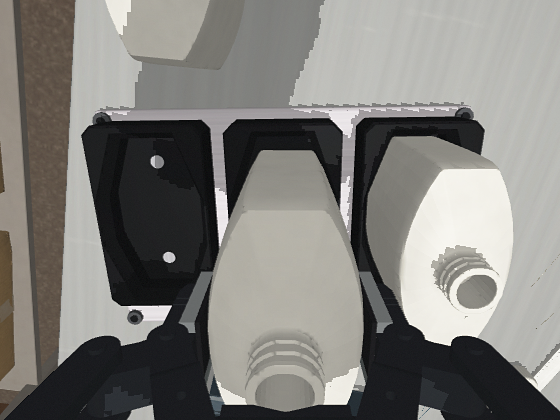

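View pics/s3z.png

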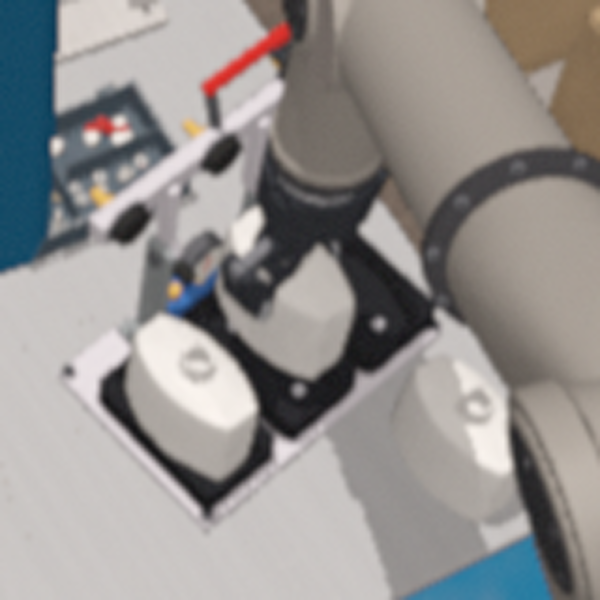

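```bash
python3 - <<'E'
from h import *
np.set_printoptions(precision=1,suppress=True)
c=load('w3');t=np.array([560.2,-130.5]);r=np.radians(9.6);ex=np.array([np.cos(r),np.sin(r)]);ey=np.array([-ex[1],ex[0]])
for n,p,z in(('bl',(260,150),79),('br',(314.5,150),79),('sl',(244,210),161),('sr',(331,210),161),('n2 fl',(229,121),42),('n2 fr',(336,119.5),42),('n2 l',(223,128),42),('n2 r',(342,127),42),('n3 r',(211,128),42),('n1 l',(357,127),42),('s3a',(157,162),18),('s3b',(169,257.5),18)):
    q=onz(c,*p,z)[:2]-t; print(n,(q@ex).round(1),(q@ey).round(1))
E
```

```text
bl -51.9 -11.0
br -51.8 16.9
sl -48.0 -10.8
sr -47.8 15.9
n2 fl -62.8 -31.5
n2 fr -63.4 32.2
n2 l -58.7 -35.3
n2 r -59.0 36.0
n3 r -58.8 -42.5
n1 l -58.9 44.9
s3a -33.3 -85.5
s3b 38.7 -85.0
```

```bash
python3 -m inch '-0.001 0 0.015 0 0;0 0 0.015 0 0;0 0 0.006 0 0;0 0 0.005 0 0;0 0 0 0 0'
python3 -m inch '0 0 0.003 0 0;0 0 0.003 0 0;0 0 0 0 0;0 0 0 0 0'
python3 -m inch '0 0 0.003 0 0;0 0 0.003 0 0;0 0 0 0 0;0 0 0 0 0'
python3 - <<'E'
from h import *
snap('wrist','w4');plan(559,-129.3,142,99.6)
E
```

```text
clock: 5.37
eef_pos: [559.4, -131.8, 160.4]
orientation: [0.0, 0.648, 0.762, 0.0]
force: [-1.3, -0.6, -0.3]
width: 0.647
clock: 5.7
eef_pos: [559.2, -132.0, 154.1]
orientation: [0.0, 0.648, 0.762, 0.0]
force: [-0.9, 0.0, -0.9]
width: 0.65
clock: 6.03
eef_pos: [558.9, -131.9, 147.6]
orientation: [-0.0, 0.648, 0.762, -0.0]
force: [-0.7, 0.2, 0.1]
width: 0.652
at [ 559.  -132.   147.8] yaw 99.2 tilt [-0. -0. -1.] d [-0.   2.7 -5.8] dyaw 0.4 n 1
0.0027 0.0004 0.0058 -0.0063 ;
```

View pics/w4.png

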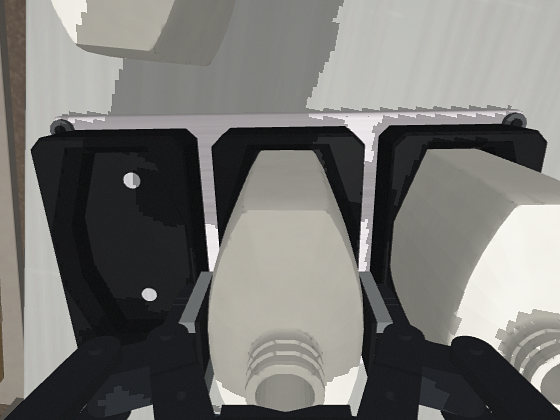

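```bash
python3 -m inch '0 0 0.003 0 0;0 0 0.002 0 0;0 0 0 0 0;0 0 0 0 0'
python3 -m inch '0 0 0.0015 0 0;0 0 0 0 0;0 0 0 0 0'
python3 -m inch '0 0 0.001 0 0;0 0 0 0 0;0 0 0 0 0'
```

```text
clock: 6.42
eef_pos: [559.0, -131.9, 142.6]
orientation: [-0.0, 0.648, 0.762, -0.0]
force: [0.4, -0.0, -0.4]
width: 0.646
clock: 6.67
eef_pos: [559.3, -132.1, 142.0]
orientation: [0.0, 0.648, 0.762, 0.0]
force: [-1.0, 0.5, 2.7]
width: 0.647
clock: 6.92
eef_pos: [559.3, -132.1, 141.9]
orientation: [0.0, 0.648, 0.762, 0.0]
force: [-3.0, 1.4, 9.9]
width: 0.649
```

```bash
python3 -m inch '0 0 0 0 0.78;0 0 0 0 0.78;0 0 0 0 0.78;0 0 0 0 0.78'
python3 -m inch '0 0 -0.01 0 0.78;0 0 -0.02 0 0.78;0 0 -0.03 0 0.78;0 0 -0.035 0 0.78;0 0 -0.035 0 0.78'
python3 - <<'E'
from h import *
plan(430,-190,270,99.6)
E
```

```text
clock: 7.25
eef_pos: [558.9, -131.9, 140.0]
orientation: [-0.0, 0.648, 0.762, -0.0]
force: [0.2, -0.2, 0.1]
width: 0.779
clock: 7.67
eef_pos: [558.6, -131.9, 271.9]
orientation: [-0.0, 0.648, 0.762, -0.0]
force: [1.3, 0.2, 0.1]
width: 0.78
at [ 558.6 -131.9  271.9] yaw 99.2 tilt [-0.001 -0.    -1.   ] d [-128.6  -58.1   -1.9] dyaw 0.4 n 4
-0.0092 -0.0341 0.0005 -0.0016 ; -0.0091 -0.0341 0.0005 -0.0016 ; -0.0091 -0.0341 0.0005 -0.0016 ; -0.0090 -0.0341 0.0005 -0.0016 ;
```

```bash
python3 -m inch '-0.0092 -0.034 0 0 1;-0.009 -0.034 0 0 1;-0.009 -0.034 0 0 1;-0.009 -0.034 0 0 1;0 0 0 0 1'
python3 -m inch '0 0 0 0 1;0 0 0 0 1;0 0 0 0 1'
python3 - <<'E'
from h import *
snap('wrist','w5');snap('side','s5');snap('scene','k5');plan(430,-190,270,99.6)
b=load('s5')['img'];cv2.imwrite('pics/s5z.png',cv2.resize(b[130:290,270:430],None,fx=3.75,fy=3.75,interpolation=cv2.INTER_CUBIC))
E
```

```text
clock: 8.08
eef_pos: [423.5, -194.2, 270.8]
orientation: [-0.002, 0.652, 0.758, -0.001]
force: [0.1, -0.8, 0.0]
width: 0.999
clock: 8.33
eef_pos: [431.9, -188.8, 270.8]
orientation: [0.0, 0.647, 0.762, 0.0]
force: [-0.2, 0.1, -0.7]
width: 1.001
at [ 431.6 -188.9  270.3] yaw 99.4 tilt [-0. -0. -1.] d [-1.6 -1.1 -0.3] dyaw 0.2 n 1
-0.0009 -0.0018 0.0003 -0.0043 ;
```

View pics/w5.png

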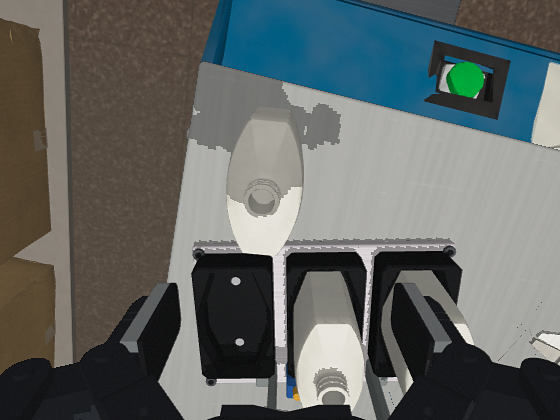

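View pics/s5z.png

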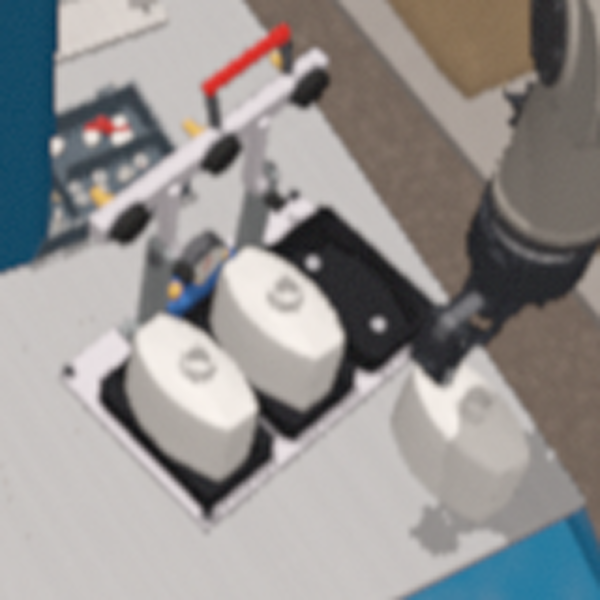

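```bash
python3 - <<'E'
from h import *
np.set_printoptions(precision=1,suppress=True)
c=load('w5')
cv2.imwrite('pics/w5z.png',cv2.resize(c['img'][95:265,190:340],None,fx=3.5,fy=3.5,interpolation=cv2.INTER_CUBIC))
z1=lambda x,y:((x+.5)/3.75-.5+270,(y+.5)/3.75-.5+130)
s=load('s5');a=onz(s,*z1(285,293),128);b=onz(s,*z1(197,362),128);print(a,b,a-b)
E
```

```text
[ 556.5 -128.4  128. ] [542.3 -43.8 128. ] [ 14.2 -84.7   0. ]
```

View pics/w5z.png

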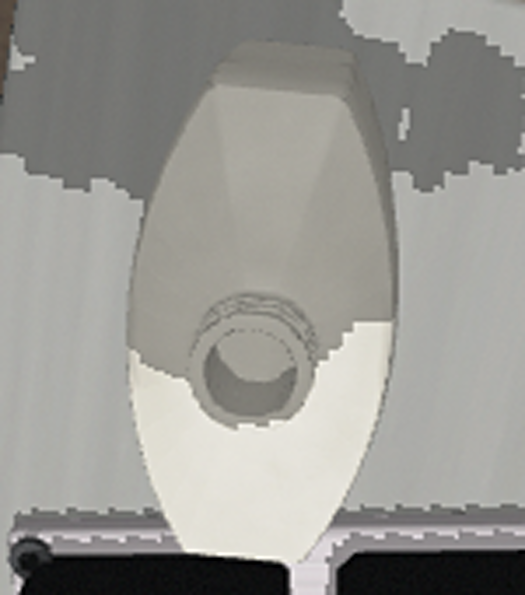

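Bottle A is seated: the mouth-to-mouth step is (14.2, -84.7), which matches the nest pitch. In the zoomed view, bottle B's shoulder corners are at (212,82), (348,98), (183,548) and (302,562), and its mouth is at (252,373).

```bash
python3 - <<'E'
from h import *
np.set_printoptions(precision=1,suppress=True)
c=load('w5');z=lambda x,y:((x+.5)/3.5-.5+190,(y+.5)/3.5-.5+95)
print('mouth',onz(c,*z(252,373),110))
P=[onz(c,*z(*p),82) for p in((212,82),(348,98),(183,548),(302,562))];print(np.array(P))
a=(P[0]+P[1])/2;b=(P[2]+P[3])/2;print((a+b)/2,np.linalg.norm(a-b),np.degrees(np.arctan2(*(b-a)[[1,0]])))
for p in((127,345),(397,290)):print(p,onz(c,*z(*p),82))
plan(424,-203,123,95,step=35)
E
```

```text
mouth [ 425.4 -205.6  110. ]
[[ 377.6 -222.    82. ]
 [ 376.4 -195.6   82. ]
 [ 476.9 -215.2   82. ]
 [ 476.  -189.1   82. ]]
[ 426.7 -205.5   82. ] 99.66393093531778 3.8180159392287485
(127, 345) [ 432.9 -232.3   82. ]
(397, 290) [ 412.4 -179.5   82. ]
at [ 431.6 -188.9  270.3] yaw 99.4 tilt [-0. -0. -1.] d [  -7.6  -14.1 -147.3] dyaw -4.4 n 5
-0.0025 -0.0020 0.0295 0.0152 ; -0.0026 -0.0019 0.0295 0.0152 ; -0.0026 -0.0019 0.0295 0.0152 ; -0.0026 -0.0019 0.0295 0.0152 ; -0.0027 -0.0018 0.0295 0.0152 ;
```

```bash
python3 - <<'E'
from h import *
plan(425.5,-205,123,93.8,step=36)
E
```

```text
at [ 431.6 -188.9  270.3] yaw 99.4 tilt [-0. -0. -1.] d [  -6.1  -16.1 -147.3] dyaw -5.6 n 5
-0.0030 -0.0017 0.0295 0.0194 ; -0.0030 -0.0017 0.0295 0.0194 ; -0.0031 -0.0016 0.0295 0.0194 ; -0.0031 -0.0016 0.0295 0.0194 ; -0.0031 -0.0015 0.0295 0.0194 ;
```

```bash
python3 -m inch '-0.0075 -0.004 0.025 0.049 1;-0.0077 -0.004 0.025 0.049 1;0 0 0.035 0 1;0 0 0.035 0 1;0 0 0.0275 0 1'
python3 -m inch '0 0 0 0 1;0 0 0 0 0;0 0 0 0 0;0 0 0 0 0;0 0 0 0 0' 25
python3 -m inch '0 0 0 0 0;0 0 0 0 0;0 0 0 0 0;0 0 0 0 0' 25
python3 - <<'E'
from h import *
snap('wrist','w6');plan(425.5,-205,123,93.8,step=36)
E
```

```text
clock: 8.9
eef_pos: [424.5, -205.0, 120.5]
orientation: [-0.001, 0.684, 0.729, -0.001]
force: [-0.1, 0.4, 0.7]
width: 1.003
clock: 9.32
eef_pos: [426.7, -206.4, 125.1]
orientation: [0.002, 0.684, 0.729, 0.001]
force: [0.6, -0.2, 0.8]
width: 0.651
clock: 9.65
eef_pos: [426.8, -206.4, 125.0]
orientation: [0.002, 0.684, 0.729, 0.001]
force: [0.3, 1.2, 7.1]
width: 0.648
at [ 426.8 -206.4  125. ] yaw 93.7 tilt [ 0.005 -0.002 -1.   ] d [-1.3  1.4 -2. ] dyaw 0.1 n 1
0.0015 -0.0012 0.0020 -0.0026 ;
```

View pics/w6.png

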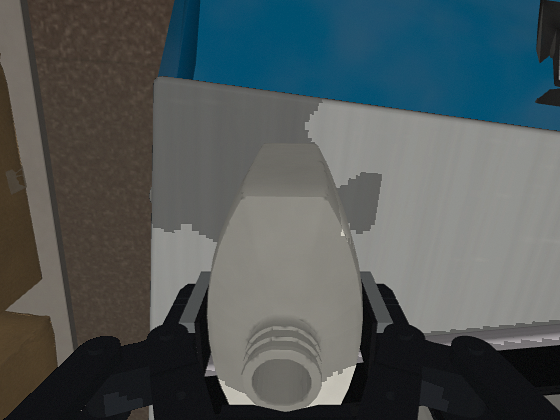

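```bash
python3 -m inch '0 0 -0.02 0 0;0 0 -0.03 0 0;0 0 -0.035 0 0;0 0 -0.035 0 0;0 0 -0.03 0 0'
python3 - <<'E'
from h import *
plan(576.6,-216.2,275,99.4,step=36)
E
```

```text
clock: 10.12
eef_pos: [424.5, -205.9, 275.4]
orientation: [0.001, 0.685, 0.729, 0.0]
force: [0.4, 0.2, 0.0]
width: 0.647
at [ 424.5 -205.9  275.4] yaw 93.6 tilt [ 0.002 -0.    -1.   ] d [152.1 -10.3  -0.4] dyaw 5.8 n 5
-0.0040 0.0302 0.0001 -0.0203 ; -0.0046 0.0301 0.0001 -0.0203 ; -0.0052 0.0300 0.0001 -0.0203 ; -0.0058 0.0299 0.0001 -0.0203 ; -0.0064 0.0298 0.0001 -0.0203 ;
```

```bash
python3 -m inch '-0.004 0.03 0 -0.02 0;-0.0046 0.03 0 -0.02 0;-0.0052 0.03 0 -0.02 0;-0.0058 0.03 0 -0.02 0;-0.0064 0.03 0 -0.02 0'
python3 -m inch '0 0 0.025 0 0;0 0 0.035 0 0;0 0 0.02 0 0;0 0 0 0 0;0 0 0 0 0'
python3 - <<'E'
from h import *
snap('wrist','w7');snap('side','s7')
plan(576.6,-216.2,195,99.4,step=36)
E
```

```text
clock: 10.53
eef_pos: [577.8, -215.8, 273.1]
orientation: [-0.0, 0.647, 0.763, 0.0]
force: [0.3, -0.3, 0.5]
width: 0.652
clock: 10.95
eef_pos: [576.0, -215.6, 192.1]
orientation: [-0.001, 0.647, 0.762, -0.001]
force: [0.4, -0.2, 0.2]
width: 0.648
at [ 577.6 -216.7  195. ] yaw 99.3 tilt [ 0.003 -0.001 -1.   ] d [-1.   0.5 -0. ] dyaw 0.1 n 1
0.0006 -0.0009 0.0000 -0.0009 ;
```

View pics/w7.png

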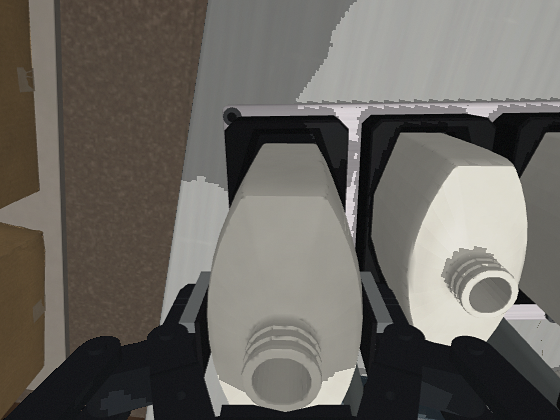

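```bash
python3 - <<'E'
from h import *
c=load('w7');t=np.array([577.6,-216.7]);r=np.radians(9.6);ex=np.array([np.cos(r),np.sin(r)]);ey=np.array([-ex[1],ex[0]])
for n,p,z in(('bl',(264,143),70),('br',(317,143),70),('fl',(233,117.5),42),('fr',(340,116),42),('l',(226,126),42),('r',(348,126),42)):
    q=onz(c,*p,z)[:2]-t; print(n,(q@ex).round(1),(q@ey).round(1))
E
```

```text
bl -54.9 -9.3
br -54.8 17.8
fl -65.1 -28.3
fr -65.7 33.0
l -60.4 -32.6
r -60.0 37.9
```

```bash
python3 -m inch '-0.001 0 0.015 0 0;0 0 0.012 0 0;0 0 0.005 0 0;0 0 0.005 0 0;0 0 0 0 0'
python3 -m inch '0 0 0.003 0 0;0 0 0.003 0 0;0 0 0 0 0;0 0 0 0 0'
python3 -m inch '0 0 0.003 0 0;0 0 0.002 0 0;0 0 0 0 0;0 0 0 0 0'
```

```text
clock: 11.47
eef_pos: [576.6, -216.7, 155.3]
orientation: [-0.001, 0.647, 0.762, -0.0]
force: [-0.5, -0.3, -0.8]
width: 0.65
clock: 11.8
eef_pos: [576.9, -217.1, 149.9]
orientation: [0.0, 0.647, 0.762, 0.0]
force: [-0.2, 0.2, -0.8]
width: 0.65
clock: 12.13
eef_pos: [576.8, -217.0, 144.7]
orientation: [-0.0, 0.647, 0.762, -0.0]
force: [0.2, -0.3, -0.7]
width: 0.648
```

```bash
python3 -m inch '0 0 0.0015 0 0;0 0 0 0 0;0 0 0 0 0'
python3 -m inch '0 0 0.001 0 0;0 0 0 0 0;0 0 0 0 0'
```

```text
clock: 12.38
eef_pos: [576.9, -217.0, 143.4]
orientation: [-0.0, 0.647, 0.762, 0.0]
force: [0.1, 0.3, -0.8]
width: 0.651
clock: 12.63
eef_pos: [577.1, -217.1, 143.2]
orientation: [0.0, 0.647, 0.762, 0.0]
force: [-1.9, 0.7, 4.7]
width: 0.649
```

```bash
python3 -m inch '0 0 0.0005 0 0;0 0 0 0 0.78;0 0 0 0 0.78;0 0 0 0 0.78;0 0 0 0 0.78'
python3 -m inch '0 0 -0.01 0 0.78;0 0 -0.02 0 0.78;0 0 -0.03 0 0.78;0 0 -0.035 0 0.78;0 0 -0.035 0 0.78'
python3 -m inch '0 -0.03 -0.02 0 0;0 -0.035 -0.03 0 0;0 -0.035 -0.03 0 0;0 -0.02 0 0 0;0 0 0 0 0'
python3 - <<'E'
from h import *
snap('wrist','w8');snap('side','s8');snap('scene','k8');plan(577,-217,350,99.4)
b=load('s8')['img'];cv2.imwrite('pics/s8z.png',cv2.resize(b[130:290,270:430],None,fx=3.75,fy=3.75,interpolation=cv2.INTER_CUBIC))
b=load('k8')['img'];cv2.imwrite('pics/k8z.png',cv2.resize(b[170:320,240:390],None,fx=4,fy=4,interpolation=cv2.INTER_CUBIC))
E
```

```text
clock: 13.05
eef_pos: [576.8, -216.9, 141.4]
orientation: [-0.0, 0.647, 0.762, -0.0]
force: [-0.1, 0.1, -0.5]
width: 0.781
clock: 13.47
eef_pos: [576.4, -216.9, 273.5]
orientation: [-0.0, 0.647, 0.762, -0.0]
force: [0.6, -0.6, -0.2]
width: 0.778
clock: 13.88
eef_pos: [461.0, -239.1, 349.8]
orientation: [0.002, 0.65, 0.76, 0.001]
force: [-0.1, -0.5, -0.3]
width: 0.073
at [ 465.6 -234.9  346.3] yaw 99.4 tilt [ 0.001  0.001 -1.   ] d [111.4  17.9   3.7] dyaw 0.0 n 3
-0.0002 0.0376 -0.0012 -0.0001 ; -0.0002 0.0376 -0.0012 -0.0001 ; -0.0002 0.0376 -0.0012 -0.0001 ;
```

View pics/w8.png

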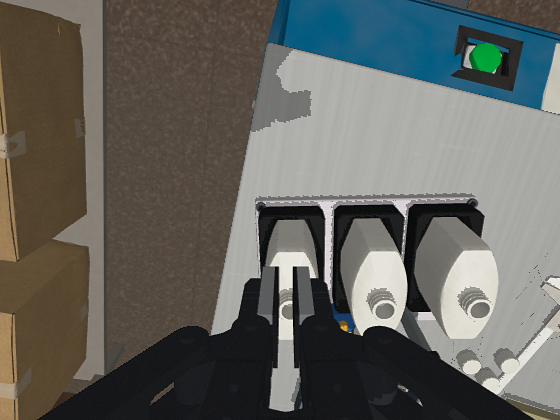

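View pics/s8z.png

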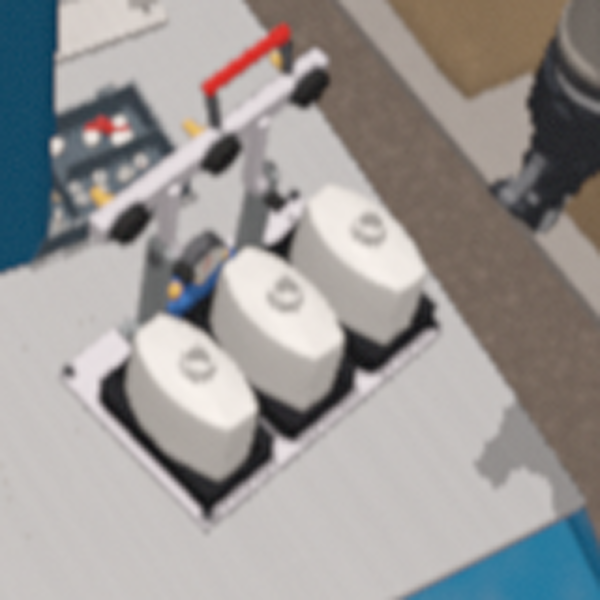

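View pics/k8z.png

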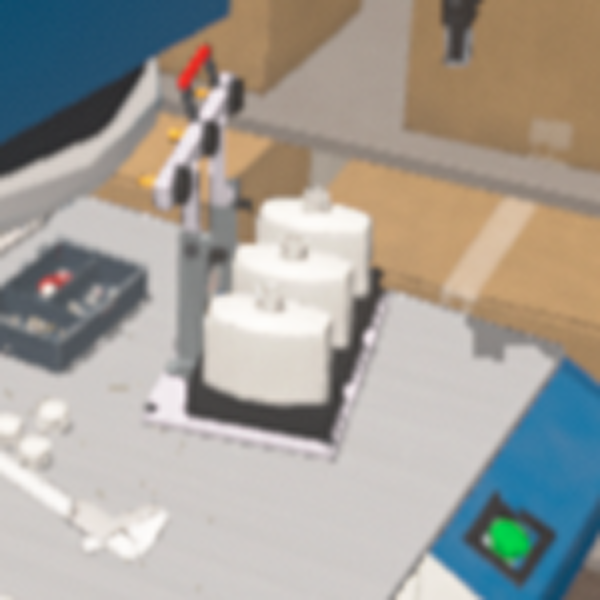

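All three bottles stand level, and the mouths in the side view are at (197,362), (285,293) and (369,229). Next is the bar: I'll bring the closed fingers behind the rod.

```bash
python3 - <<'E'
from h import *
np.set_printoptions(precision=1,suppress=True)
s=load('s8');k=load('k8')
z1=lambda x,y:((x+.5)/3.75-.5+270,(y+.5)/3.75-.5+130)
zk=lambda x,y:((x+.5)/4-.5+240,(y+.5)/4-.5+170)
for a in((197,362),(285,293),(369,229)):print(onz(s,*z1(*a),128))
a=tri(s,z1(208,90),k,zk(184,82));b=tri(s,z1(285,33),k,zk(206,50));print(a,b,(a[0]+b[0])/2)
plan(698.5,-150.5,358,99.6,step=38)
E
```

```text
[542.3 -43.8 128. ]
[ 556.5 -128.4  128. ]
[ 569.4 -211.5  128. ]
(array([ 663.2, -116.2,  261. ]), np.float64(2.6155210318458995)) (array([ 677.8, -190.1,  257.4]), np.float64(2.437430120960444)) [ 670.5 -153.2  259.2]
at [ 465.6 -234.9  346.3] yaw 99.4 tilt [ 0.  0. -1.] d [232.9  84.4  11.7] dyaw 0.2 n 7
0.0065 0.0348 -0.0017 -0.0005 ; 0.0064 0.0348 -0.0017 -0.0005 ; 0.0064 0.0348 -0.0017 -0.0005 ; 0.0064 0.0348 -0.0017 -0.0005 ; 0.0064 0.0348 -0.0017 -0.0005 ;
0.0064 0.0348 -0.0017 -0.0005 ; 0.0064 0.0348 -0.0017 -0.0005 ;
```

```bash
python3 -m inch '0.0064 0.035 -0.005 0 0;0.0064 0.035 -0.005 0 0;0.0064 0.035 -0.002 0 0;0.0064 0.035 0 0 0;0.0064 0.035 0 0 0'
python3 -m inch '0.0064 0.035 0 0 0;0.0064 0.034 0 0 0;0 0 0 0 0;0 0 0 0 0;0 0 0 0 0'
python3 - <<'E'
from h import *
snap('wrist','w9');snap('side','s9');snap('scene','k9');plan(698.5,-150.5,358,99.6)
b=load('s9')['img'];cv2.imwrite('pics/s9z.png',cv2.resize(b[100:260,290:450],None,fx=3.75,fy=3.75,interpolation=cv2.INTER_CUBIC))
b=load('k9')['img'];cv2.imwrite('pics/k9z.png',cv2.resize(b[150:270,240:360],None,fx=5,fy=5,interpolation=cv2.INTER_CUBIC))
E
```

```text
clock: 14.45
eef_pos: [635.3, -172.9, 356.5]
orientation: [-0.001, 0.646, 0.763, 0.0]
force: [0.2, -0.2, 0.6]
width: 0.002
clock: 14.87
eef_pos: [698.9, -151.2, 355.9]
orientation: [-0.001, 0.647, 0.763, -0.001]
force: [-1.0, -0.2, 0.8]
width: -0.002
at [ 697.7 -152.5  359.2] yaw 99.3 tilt [ 0.001 -0.    -1.   ] d [ 0.8  2.  -1.2] dyaw 0.3 n 1
0.0019 0.0011 0.0012 -0.0060 ;
```

View pics/w9.png

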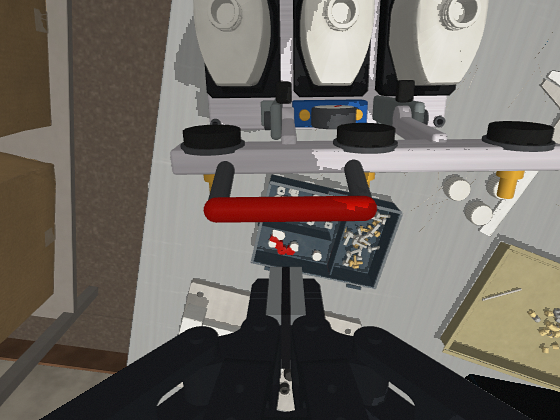

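View pics/s9z.png

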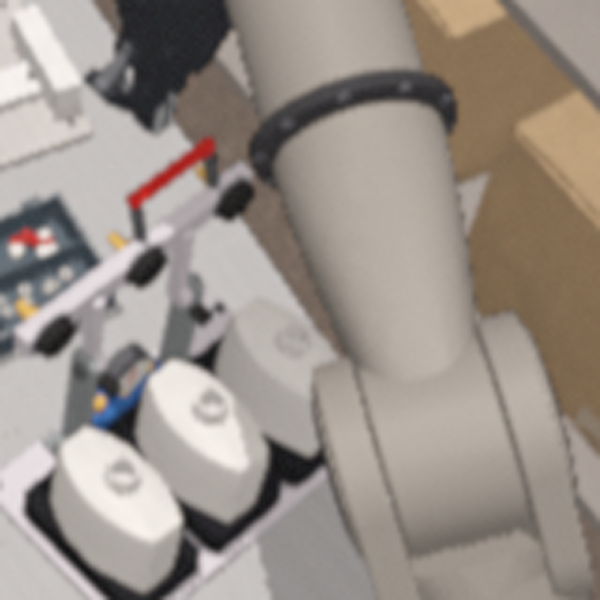

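View pics/k9z.png

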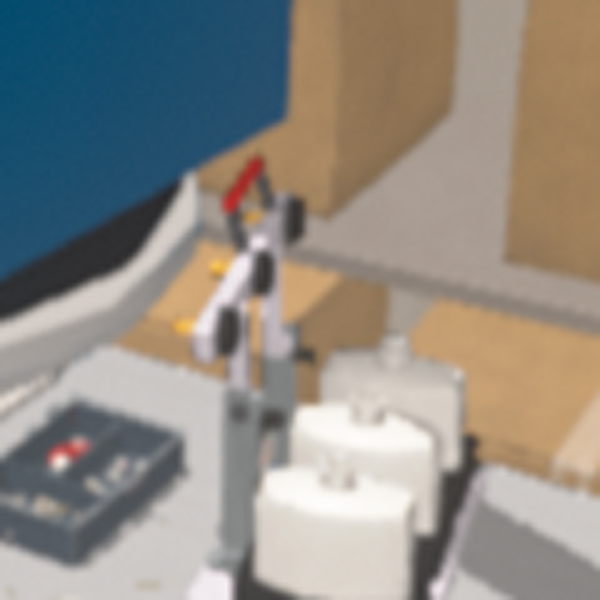

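```bash
python3 - <<'E'
from h import *
np.set_printoptions(precision=1,suppress=True)
c=load('w9');p=onz(c,291,209,259);print(p)
s=bot.observe();_,M=yaw(s);print(M.T@(p-s['eef_pos']))
for q in((205,210),(377,209)):print(M.T@(onz(c,*q,259)-s['eef_pos']))
E
```

```text
[ 672.4 -153.   259. ]
[  3.7 -25.1 100.2]
[-36.9 -24.5 100.2]
[ 44.2 -25.2 100.1]
```

```bash
python3 -m inch '0.003 0.001 0.012 0 0;0 0 0.012 0 0;0 0 0.011 0 0;0 0 0 0 0;0 0 0 0 0'
python3 - <<'E'
from h import *
snap('wrist','w10');plan(698.5,-150.5,324,99.6)
E
```

```text
clock: 15.43
eef_pos: [698.2, -148.8, 323.9]
orientation: [-0.0, 0.648, 0.762, 0.0]
force: [0.3, 0.2, 1.2]
width: -0.002
at [ 698.6 -148.9  324.6] yaw 99.3 tilt [ 0.001  0.    -1.   ] d [-0.1 -1.6 -0.6] dyaw 0.3 n 1
-0.0016 -0.0004 0.0006 -0.0051 ;
```

View pics/w10.png

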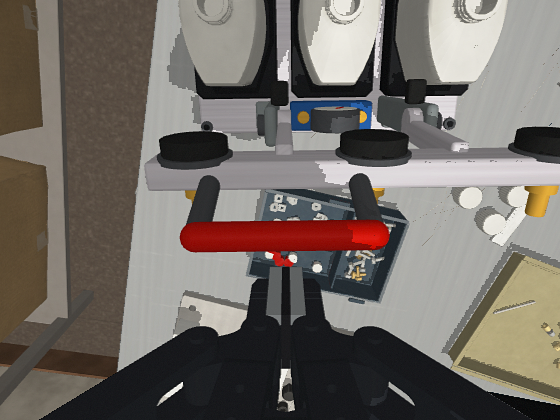

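```bash
python3 -m inch '0 -0.008 0 0 0;0 -0.008 -0.001 0 0;0 -0.008 -0.001 0 0;0 -0.008 -0.001 0 0;0 -0.008 0 0 0'
python3 -m inch '0 -0.008 0 0 0;0 -0.008 0.001 0 0;0 -0.008 0.001 0 0;0 -0.008 0.002 0 0;0 0 0 0 0'
python3 - <<'E'
from h import *
snap('wrist','w11');plan(628,-165,323,99.6)
E
```

```text
clock: 15.9
eef_pos: [661.0, -155.0, 329.2]
orientation: [0.003, 0.647, 0.763, 0.002]
force: [3.3, -0.5, 2.3]
width: 0.002
clock: 16.32
eef_pos: [627.6, -161.0, 324.7]
orientation: [0.002, 0.648, 0.762, 0.001]
force: [0.2, -0.0, -0.2]
width: 0.003
at [ 627.9 -160.7  324.2] yaw 99.3 tilt [ 0.003 -0.    -1.   ] d [ 0.1 -4.3 -1.2] dyaw 0.3 n 1
-0.0042 -0.0006 0.0012 -0.0052 ;
```

View pics/w11.png

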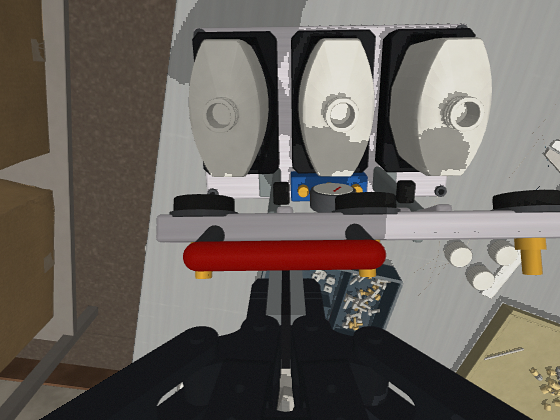

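```bash
python3 -m inch '0 -0.008 0.002 0 0;0 -0.008 0.003 0 0;0 -0.008 0.004 0 0;0 -0.007 0.005 0 0;0 0 0 0 0'
python3 -m inch '0 -0.006 0.005 0 0;0 -0.006 0.006 0 0;0 -0.005 0.006 0 0;0 0 0 0 0'
python3 - <<'E'
from h import *
snap('wrist','w12');snap('scene','k12');plan(628,-165,323,99.6)
b=load('k12')['img'];cv2.imwrite('pics/k12z.png',cv2.resize(b[150:270,240:360],None,fx=5,fy=5,interpolation=cv2.INTER_CUBIC))
E
```

```text
clock: 16.78
eef_pos: [596.9, -165.7, 308.5]
orientation: [-0.0, 0.648, 0.762, 0.0]
force: [0.0, -0.5, 0.0]
width: 0.004
clock: 17.12
eef_pos: [580.2, -168.3, 290.4]
orientation: [-0.001, 0.647, 0.762, -0.0]
force: [0.2, 0.3, -0.6]
width: 0.003
at [ 580.5 -168.   290.9] yaw 99.3 tilt [-0.001  0.    -1.   ] d [47.5  3.  32.1] dyaw 0.3 n 2
-0.0024 0.0237 -0.0160 -0.0023 ; -0.0024 0.0237 -0.0160 -0.0023 ;
```

View pics/w12.png

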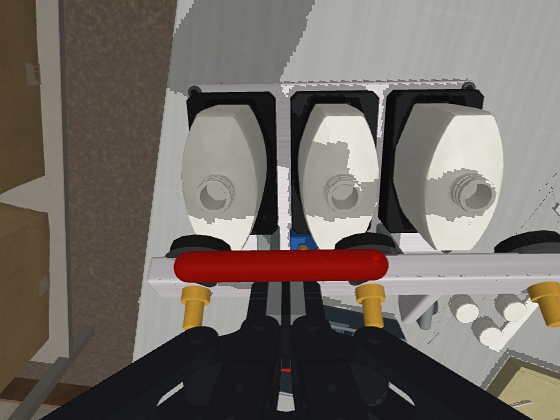

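View pics/k12z.png

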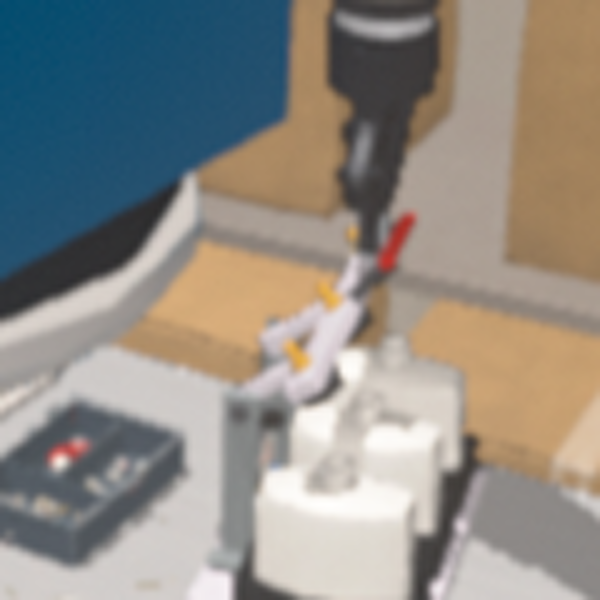

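```bash
python3 -m inch '0 0.001 -0.02 0 0;0 0 -0.02 0 0;0 -0.01 0 0 0;0 -0.01 0 0 0;0 0 0 0 0'
python3 -m inch '0 0 0 0 0;0 0 0 0 0'
python3 - <<'E'
from h import *
snap('wrist','w13');snap('scene','k13')
b=load('k13')['img'];cv2.imwrite('pics/k13z.png',cv2.resize(b[150:270,240:360],None,fx=5,fy=5,interpolation=cv2.INTER_CUBIC))
s=bot.observe();p=s['eef_pos'];print(p,(p[0]-643.2)*.986+(p[1]+159.7)*.167)
E
```

```text
clock: 17.63
eef_pos: [560.7, -172.2, 332.0]
orientation: [-0.0, 0.648, 0.762, -0.0]
force: [-0.8, -0.3, 0.6]
width: 0.001
clock: 17.8
eef_pos: [562.5, -170.6, 331.0]
orientation: [-0.0, 0.647, 0.763, 0.0]
force: [-0.3, 0.3, 0.1]
width: 0.002
[ 562.49773569 -170.58493961  330.75056507] -81.39021752341465
```

View pics/w13.png

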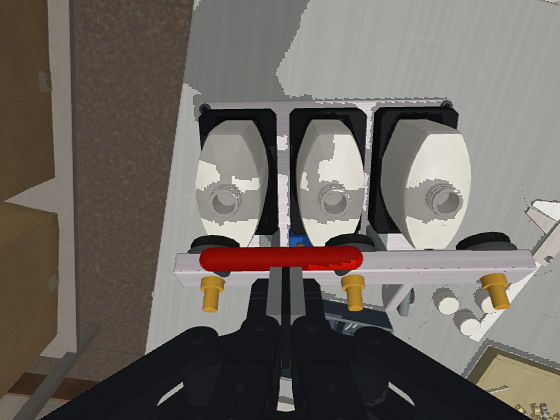

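View pics/k13z.png

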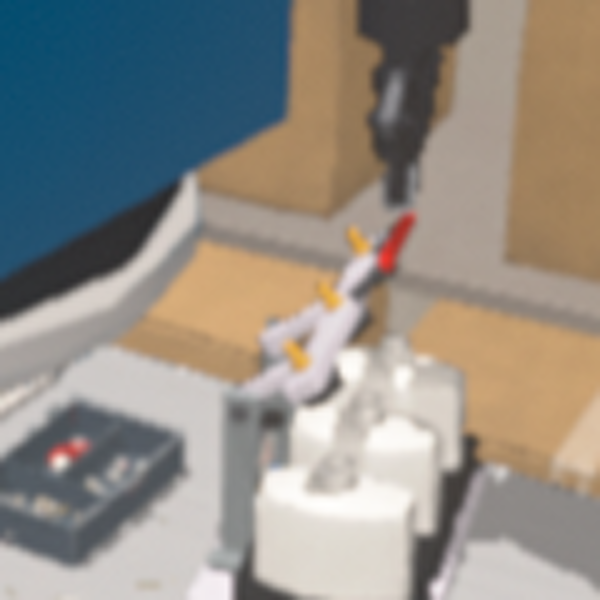

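```bash
python3 - <<'E'
from h import *
np.set_printoptions(precision=1,suppress=True)
c=load('w13');s=bot.observe();_,M=yaw(s)
for z in(225,232,238):
  p=onz(c,281,259,z);print(p,M.T@(p-s['eef_pos']),(p[0]-643.2)*.986+(p[1]+159.7)*.167)
E
```

```text
[ 567.4 -172.2  225. ] [ -2.4   4.6 105.7] -76.86497073602465
[ 563.9 -172.7  232. ] [-2.3  1.  98.7] -80.40458395271327
[ 560.8 -173.1  238. ] [-2.2 -2.  92.8] -83.43853813844635
```

```bash
python3 -m inch '-0.002 -0.001 0.012 0 0;0 0 0.006 0 0;0 -0.005 0.005 0 0;0 -0.005 0.005 0 0;0 -0.005 0.005 0 0'
python3 -m inch '0 -0.004 0.006 0 0;0 -0.004 0.006 0 0;0 -0.004 0.006 0 0;0 0 0 0 0'
python3 - <<'E'
from h import *
snap('wrist','w14');snap('scene','k14')
b=load('k14')['img'];cv2.imwrite('pics/k14z.png',cv2.resize(b[150:270,240:360],None,fx=5,fy=5,interpolation=cv2.INTER_CUBIC))
s=bot.observe();p=s['eef_pos'];print(p,(p[0]-643.2)*.986+(p[1]+159.7)*.167)
E
```

```text
clock: 18.32
eef_pos: [546.6, -175.6, 298.0]
orientation: [0.0, 0.647, 0.763, 0.0]
force: [1.6, -0.6, 1.2]
width: -0.0
clock: 18.65
eef_pos: [532.9, -177.9, 278.6]
orientation: [-0.001, 0.648, 0.762, -0.001]
force: [0.7, -1.0, -0.3]
width: 0.0
[ 534.69245853 -177.2396035   279.54365841] -109.91754967668723
```

View pics/w14.png

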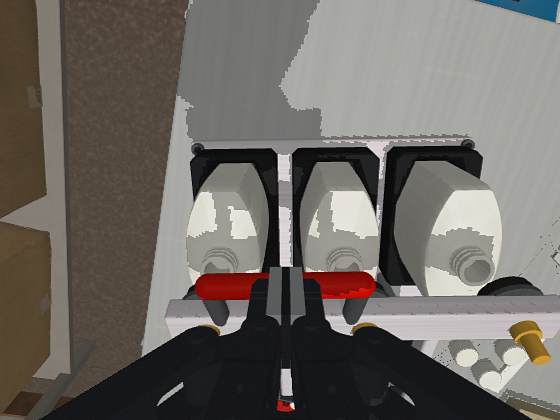

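View pics/k14z.png

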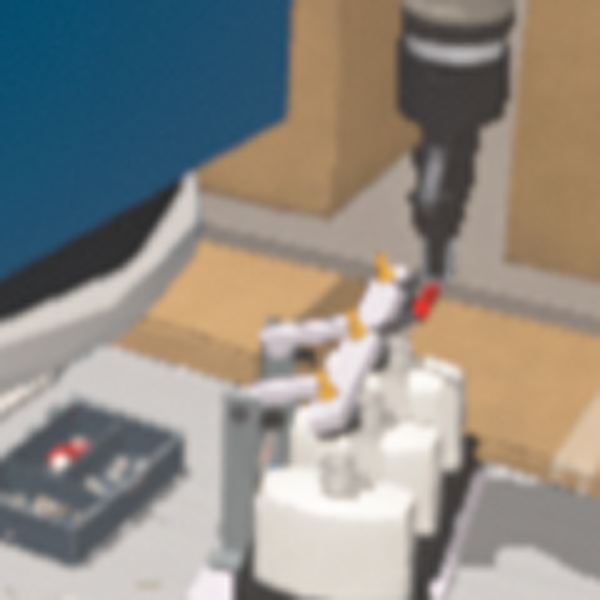

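```bash
python3 -m inch '0 -0.003 0.007 0 0;0 -0.003 0.007 0 0;0 -0.002 0.007 0 0;0 -0.002 0.006 0 0;0 0 0 0 0'
python3 -m inch '0 -0.001 0.004 0 0;0 -0.001 0.003 0 0;0 0 0 0 0'
python3 - <<'E'
from h import *
s=bot.observe();p=s['eef_pos'];print(p,(p[0]-643.2)*.986+(p[1]+159.7)*.167,s['force'])
E
```

```text
clock: 19.17
eef_pos: [523.8, -179.1, 251.2]
orientation: [-0.001, 0.647, 0.762, -0.001]
force: [-0.8, -0.2, -0.7]
width: -0.004
clock: 19.42
eef_pos: [522.9, -179.3, 245.5]
orientation: [-0.0, 0.647, 0.762, 0.0]
force: [0.2, -0.5, -0.1]
width: 0.0
[ 522.86989452 -179.29481234  245.53137708] -121.91781766457156 [ 0.20948394 -0.46189162 -0.07983342]
```

```bash
python3 -m inch '0 0 0.003 0 0;0 0 0.002 0 0'
python3 -m inch '0 0 0.002 0 0;0 0 0 0 0'
python3 -m inch '0 0 0.002 0 0;0 0 0 0 0'
```

```text
clock: 19.58
eef_pos: [522.8, -179.6, 241.1]
orientation: [-0.0, 0.647, 0.762, -0.0]
force: [-1.2, 0.2, 0.9]
width: -0.001
clock: 19.75
eef_pos: [522.8, -179.6, 238.8]
orientation: [-0.0, 0.647, 0.762, -0.0]
force: [-0.4, 0.2, -0.1]
width: 0.003
clock: 19.92
eef_pos: [523.0, -179.7, 238.6]
orientation: [0.0, 0.647, 0.762, 0.0]
force: [-2.3, 0.3, 8.5]
width: 0.001
```

```bash
python3 -m inch '0 0 0.0015 0 0;0 0 0 0 0;0 0 0 0 0'
python3 -m inch '0 0 -0.01 0 0;0 0 -0.03 0 0;0 0 -0.035 0 0;0 -0.04 -0.035 0 0;0 -0.04 0 0 0'
python3 -m inch '0 -0.03 0 0 0;0 0 0 0 0;0 0 0 0 0'
python3 - <<'E'
from h import *
snap('wrist','w15');snap('scene','k15');snap('side','s15')
b=load('k15')['img'];cv2.imwrite('pics/k15z.png',cv2.resize(b[150:350,200:400],None,fx=3,fy=3,interpolation=cv2.INTER_CUBIC))
b=load('s15')['img'];cv2.imwrite('pics/s15z.png',cv2.resize(b[100:260,290:450],None,fx=3.75,fy=3.75,interpolation=cv2.INTER_CUBIC))
print(bot.observe()['force'])
E
```

```text
clock: 20.17
eef_pos: [523.0, -179.7, 238.4]
orientation: [0.001, 0.647, 0.762, 0.001]
force: [-4.6, 2.1, 13.3]
width: 0.003
clock: 20.58
eef_pos: [456.9, -191.4, 343.6]
orientation: [0.006, 0.645, 0.764, 0.002]
force: [-0.2, -2.0, 1.4]
width: 0.002
clock: 20.83
eef_pos: [421.7, -196.6, 338.7]
orientation: [0.0, 0.648, 0.762, 0.001]
force: [0.0, -0.1, 0.4]
width: 0.002
[ 0.32428898 -0.59413476 -0.17955282]
```

View pics/w15.png

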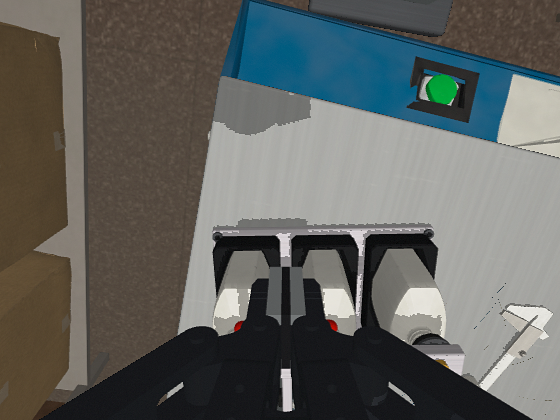

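View pics/k15z.png

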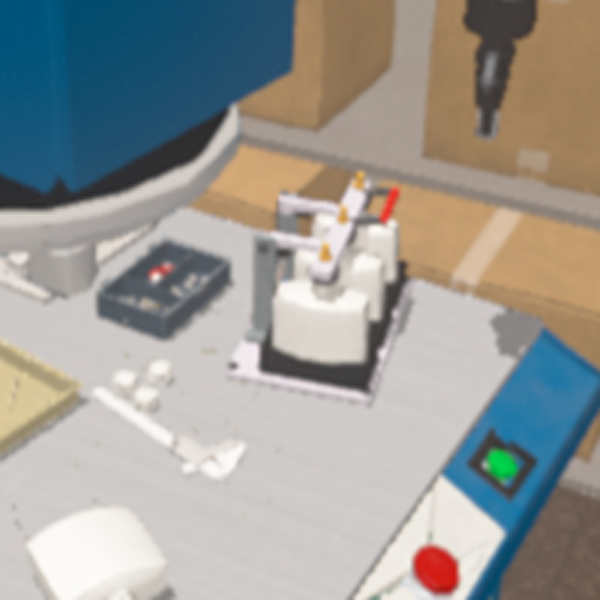

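View pics/s15.png

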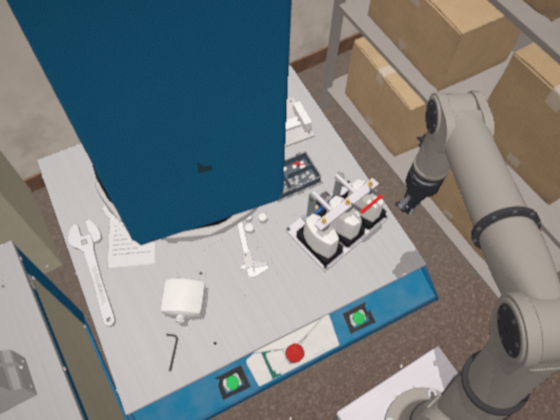

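The bar lies level over all three mouths, the arm is clear, and the bystanders haven't moved. I'll check the handle height once, then hand in.

```bash
python3 - <<'E'
from h import *
np.set_printoptions(precision=1,suppress=True)
def c(f):
    d=load(f);i=d['img'].astype(int);m=(i[...,2]>140)&(i[...,1]<60)&(i[...,0]<60)
    n,l,st,ce=cv2.connectedComponentsWithStats(m.astype(np.uint8))
    return d,[(s[4],x.round(1)) for s,x in zip(st[1:],ce[1:]) if s[4]>6]
a,A=c('s15');b,B=c('k15');print(A,B)
for _,p in A:
  for _,q in B:
    t=tri(a,p,b,q)
    if t[1]<12: print(p,q,t)
bot.hand_in(); print(bot.observe()['clock'])
E
```

```text
[(np.int32(38), array([370.5, 204.1])), (np.int32(206), array([294.4, 353. ]))] [(np.int32(146), array([345. , 339.6]))]
[294.4 353. ] [345.  339.6] (array([325.6, 169.8, -17. ]), np.float64(2.994158198959441))
the job is handed in; nothing more can be done
the job is handed in; nothing more can be done
```

I handed the job in at about 21 s of robot time. Both loose bottles are seated in the empty nests, the loaded bottle was left alone, and the sealing bar is closed. The hand-in reported no verdict.

- **Bottles:** Each bottle met the pocket floor at the expected height (TCP about 142 and 143 mm). With all three loaded, the mouths measured 86 mm and 84 mm apart in the side view, against the 86 mm nest pitch. The right-hand mouth sits about 2 mm off its expected position, within measuring error.
- **Bar:** I pulled the handle over from behind with closed fingers, then pressed it down from above. It came to a firm stop at 13 N with the fingertips at about 165 mm, against 166 mm expected for fully closed. I then withdrew, and the force reading was back to about zero.
- **Final pictures:** The bar lies level over all three mouths and the arm is clear. The lying bottle, caliper and parts box look unmoved.
- **Check that failed:** My last colour-based check of the handle height did not work. The scene-camera mask picked up only the red emergency button, so that height was not confirmed by triangulation. The closed bar rests on the stop height and the pictures.

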